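Set the cooling-water valve two turns open with the crank pin

ROBOT

A 7-joint arm with a two-finger parallel gripper is mounted at the origin on the work surface. World frame = base frame: x ahead of the robot, y to its left, z up, the work surface at z = 0. Lengths are in m, angles in rad, forces in N, time in s.
With the tool pointing down it reaches from about 0.35 to 0.9 m from the base axis. Payload 8.1 kg.
Tool frame: the origin (TCP) lies at the very end of the fingers, on their centre line; the grasp point (between the pads) lies 19 mm behind it (grip_depth is the distance from the TCP to the grasp point, in m); z points along the fingers, y is the direction in which the jaws open and shut (so a half turn about z gives the same grasp; the last joint's range is limited). The gripper opens to 92 mm and grips with 3 to 60 N. Pads are 19 mm wide; open, the fingers measure 130 mm over their backs; the gripper's body (75 mm by 190 mm) begins 47 mm behind the grasp point.
Start: joints at [-1.387, 0.434, 0.025, 1.573, -0.012, 1.134, -0.075], TCP at [0.177, 0.599, 0.227] pointing down, gripper open.
Joint ranges: [-2.62, 2.62], [-0.44, 2.09], [-1.27, 1.32], [0.08, 2.57], [-1.32, 4.46], [0.12, 2], [-2.74, 2.74]. Speed limits (rad/s): [2.22, 2.22, 3.01, 3.01, 3.14, 3.14, 3.14].

INTERFACE

Orientations are given as [roll, pitch, yaw] about the fixed x, y, z axes, in that order (R = Rz(yaw) Ry(pitch) Rx(roll)).
In Python, from rig import sense, read_camera, get_calibration, close_job, grip_depth gives the robot as it stands.
- The arm moves only by the tool jog_arm, never from a script. Its argument "rows" is a list of rows, each a list of 7 numbers: the turn, a rotation vector about the world's x, y, z in rad, then the shift along the world's x, y, z in mm, then the finger opening in mm, from 0 to 91.8. A call has 1 to 20 rows; each row is the pose to reach, as a shift and turn from the pose commanded when the call began; what a row does not reach only later rows make up. A row lasts 1/10 s, in which the tool goes at most 50 mm and 8.59 degrees, less where a joint would pass 70% of its speed; a pose out of reach is approached as far as the arm can. A call with a gripper value outside its range is refused whole. The fingers move at their own pace and stop on an object; the grip force is fixed at half the most. Time passes only in rows, so rows that repeat a pose let the fingers close. It gives the time, the measured TCP pose, the force and the opening at its end, in the units of the state.
- sense(): the state, without advancing time (a new reading comes with each control period).
- read_camera(name): name is "scene" or "side" or "wrist"; returns (picture, depth): 420x560x3 uint8, red, green, blue; 420x560 float32, m along the optical axis (not along the pixel's ray), 0 where there is no reading.
- get_calibration(name): a dict with "intrinsics" (3x3 intrinsics, pixels), "k1" (the pictures are not rectified: a ray, as slopes to the right and down, at radius r is drawn at 1 + k1 r^2 times it, then the intrinsics apply), "xyz" and "rotation" of the camera in the world; the wrist camera has in their place "tool_from_camera" (4x4, takes a point from camera to tool coordinates, whose origin is the TCP and whose axes are the flange's). Camera axes: x right, y down, z forward; pixel columns grow to the right and rows downward; lengths in m; the calibration is good to about 2 mm. A picture is of the moment at which its call begins: read the wrist's pose just before it. get_calibration takes no time and is no camera call.
- close_job(): hands the job in, once; it reports no verdict.
The state is a dict: "clock": time; "joint_positions": joint angles; "joint_velocities": joint speeds; "joint_efforts": joint torques, N m; "eef_pos": TCP position; "tcp_rot": TCP orientation; "contact_force": force on the tool from outside, world axes, zero at the start; "torque": the same for the moment, N m; "opening": finger opening in m.
Only numpy, scipy, OpenCV 4.12 (cv2) and the standard library are available. Lean on these libraries where they do the work, as an engineer would, in place of code of your own. Each camera call takes 0.05 s, during which the arm holds its last target.

TASK

Take the black-handled crank pin out of the blue rack and push its rod fully home through the brass eye on the rim of the blue valve wheel. Gripping the pin as a crank, turn the wheel clockwise until the valve stops closed, then back it off (counter-clockwise) exactly two full turns, and finish still holding the pin's handle there, with the pin home in the eye; do not let go. Leave the tubes in the rack and everything else on the bench where it is.

Things in the scene. Friction and masses are not known exactly. Their poses are not given: they have to be found in the camera images.
- crank_pin: Loose crank pin, 90 g, upright in a rack hole: steel rod 10 mm thick with tapered tip, collar 22 mm across and 5 mm thick, above it a black round handle 20 mm across, 60 mm long, orange band near its top. Origin: on its axis at the collar's underside, z up; rod reaches 40 mm below it, handle 5 to 65 mm above. Round: it turns freely in a hole, so the hand need not turn while cranking.
- rack: Blue plastic rack, fixed, 60 x 190 mm, 70 mm tall. Four through holes 13.5 mm wide in a row along its y axis, 45 mm apart (y = -67.5 to 67.5 mm, x = 0), top plate 12 mm thick; pin and tubes hang in them by collar and cap. Origin: centre of its underside. Fingers closing along the rack's x axis clear the neighbouring tubes.
- valve_base: Fixed brass water valve on a round steel foot 140 mm across, stem upright. Origin: centre of the foot's underside, z up along the stem. A red tick on the foot's rim lies on its +x axis: the wheel's eye stands over it at the closed stop and after every whole turn. Under the eye's circle nothing is higher than 55 mm above the bench.
- wheel_center (a point): Point on the wheel's axis (116 mm above the bench), level with the top of the eye. The blue hand wheel is 110 mm across over its rim, rim 10 mm thick with its top 5 mm below this point; it turns about the vertical and does not rise or sink.
- eye (a point): Centre of the upper mouth of the brass eye on the wheel's rim, 50 mm from the axis, 116 mm above the bench: a vertical through hole 13 mm wide and 18 mm deep in a boss 25 mm across. z up; x points away from the wheel's axis. The pin is home when its collar rests on the eye, so its origin is at this point.
- wheel (a joint): Angle of the valve wheel in rad: 0 = closed (hard stop, eye over the red tick), growing as it opens, counter-clockwise seen from above; clockwise closes. It starts 0.3 to 0.85 turns open and could open to 4 turns (25.1). Friction holds it where it is left: about 0.1 N m, 2 N at the eye.
- tube_a: Stoppered glass test tube with a red cap; it hangs in one of the rack's four holes and must stay there. Glass 12 mm diameter, 60 mm long; cap 20 mm diameter, 14 mm tall. Origin: centre of the cap's underside, level with the rack's top; z up.
- tube_b: Stoppered glass test tube with a green cap; it hangs in one of the rack's four holes and must stay there. Glass 12 mm diameter, 60 mm long; cap 20 mm diameter, 14 mm tall. Origin: centre of the cap's underside, level with the rack's top; z up.
- tube_c: Stoppered glass test tube with a yellow cap; it hangs in one of the rack's four holes and must stay there. Glass 12 mm diameter, 60 mm long; cap 20 mm diameter, 14 mm tall. Origin: centre of the cap's underside, level with the rack's top; z up.
- beaker: Glass beaker, 70 mm across, 90 mm tall, a bystander. Origin: centre of its underside.
- reagent: Amber bottle with blue cap, 70 mm diameter, 150 mm tall, a bystander. Origin: centre of its underside.
- jar: Clear jar with white cap, 60 mm diameter, 75 mm tall, a bystander. Origin: centre of its underside.
- pen: Blue pen lying along its x axis, 130 mm long, 10 mm thick, a bystander. Origin: centre of its underside.
Things that resemble listed ones, but are neither listed nor needed, are in the scene too. There is more than one size of the crank_pin; the job needs the smaller.

How it is judged:
By the outcome, as a careful person would: the job done as asked, in the order asked, and still so for the second after the job is handed in, while the arm keeps its last pose, push and grip.
It also fails if it takes over 67 s, if anything falls off the work surface, if the arm or the gripper's body presses on something with over 40 N, if the wrist force passes 120 N, or if a joint passes its speed limit or range.

## Working session

There is one attempt and no reset: what is moved stays moved. The work goes in short steps, Python scripts to look and compute and a tool call to move; the robot and the scene stay as the last step left them, time stands still between calls to the robot, and variables do not carry over. Pictures are saved under pics/ and viewed, and the job is handed in when it is done.

Besides the shell and the picture viewer there is one more tool, called after "Request:" in YAML: its name, and indented under it one key for each argument. jog_arm: Moves the arm, as the interface text tells. Its arguments: {"type":"object","properties":{"rows":{"type":"array"}},"required":["rows"]}

```bash
mkdir -p pics; ls; cat > h.py <<'E'
import numpy as np, cv2
from rig import sense, read_camera, get_calibration, close_job, grip_depth
from scipy.spatial.transform import Rotation as Ro
def save(n,p): cv2.imwrite(f'pics/{n}.png',cv2.cvtColor(p,cv2.COLOR_RGB2BGR)); np.save(f'pics/{n}.npy',p)
E
python3 - <<'E'
from h import *
s=sense(); print({k:np.round(v,3) if not isinstance(v,dict) else v for k,v in s.items()})
for n in ['scene','side','wrist']:
    p,d=read_camera(n); save(n+'0',p); np.save(f'pics/{n}0d.npy',d); print(n,get_calibration(n))
print(grip_depth)
E
```

```text
pics
{'clock': np.float64(0.0), 'joint_positions': array([-1.387,  0.435,  0.025,  1.574, -0.012,  1.134, -0.075]), 'joint_velocities': array([-0.   , -0.002,  0.001, -0.001, -0.002,  0.   , -0.001]), 'joint_efforts': array([-1.0000e-03, -6.6785e+01,  9.8500e-01, -3.1447e+01, -6.1000e-02,
        4.3000e-02,  0.0000e+00]), 'eef_pos': array([0.177, 0.599, 0.226]), 'tcp_rot': array([-3.14 ,  0.   ,  2.855]), 'contact_force': array([-0.314,  0.728,  0.644]), 'torque': array([-0.043,  0.027,  0.035]), 'opening': np.float64(0.092)}
scene {'intrinsics': array([[437.24460897,   0.        , 283.43938898],
       [  0.        , 437.24460897, 202.78638896],
       [  0.        ,   0.        ,   1.        ]]), 'k1': 0.02352774974325172, 'xyz': array([1.3598337 , 0.30328232, 0.83630574]), 'rotation': array([-2.28067977, -0.00348567,  1.91320667])}
side {'intrinsics': array([[455.24985515,   0.        , 277.9571487 ],
       [  0.        , 455.24985515, 203.57251888],
       [  0.        ,   0.        ,   1.        ]]), 'k1': -0.0020976350002338564, 'xyz': array([0.4834372 , 1.06599383, 0.66322255]), 'rotation': array([-2.07468508, -0.00606591, -3.06243759])}
wrist {'intrinsics': array([[296.23597696,   0.        , 280.28811274],
       [  0.        , 296.23597696, 206.63430286],
       [  0.        ,   0.        ,   1.        ]]), 'k1': 0.02046181632410485, 'tool_from_camera': array([[ 1.94208865e-04, -9.53391309e-01, -3.01736598e-01,
         8.06493467e-02],
       [ 9.99999956e-01,  1.17258829e-04,  2.73136598e-04,
        -2.01514988e-05],
       [-2.25024779e-04, -3.01736638e-01,  9.53391290e-01,
        -1.58232952e-01],
       [ 0.00000000e+00,  0.00000000e+00,  0.00000000e+00,
         1.00000000e+00]])}
0.0188
```

View pics/scene0.png

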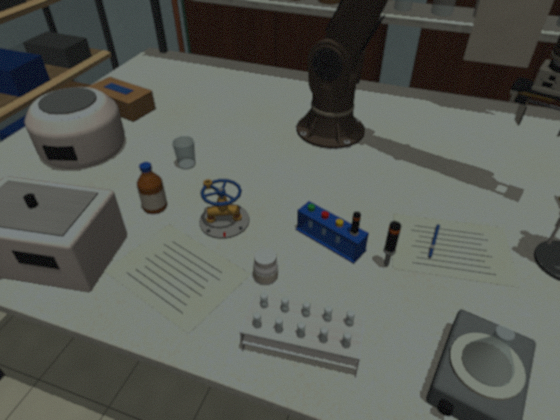

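View pics/side0.png

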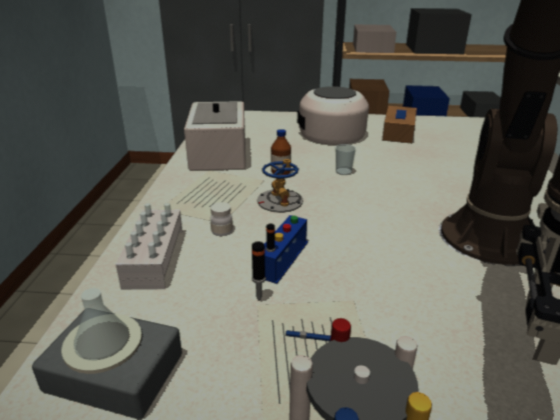

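View pics/wrist0.png

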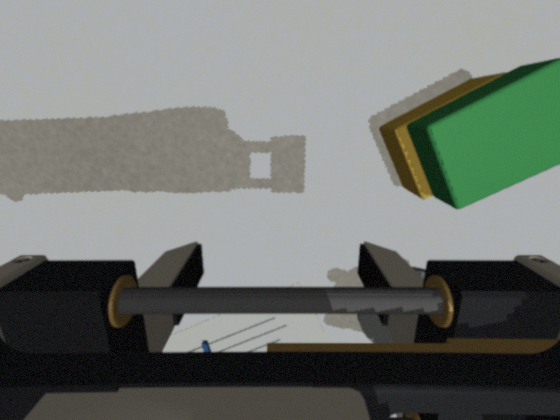

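```bash
cat >> h.py <<'E'
def cam(n,s=None):
    c=get_calibration(n); K=c['intrinsics']; D=np.array([c['k1'],0,0,0.])
    if n=='wrist':
        T=c['tool_from_camera']; s=s or sense()
        Rt=Ro.from_euler('xyz',s['tcp_rot']).as_matrix()
        return K,D,Rt@T[:3,:3],np.array(s['eef_pos'])+Rt@T[:3,3]
    return K,D,Ro.from_euler('xyz',c['rotation']).as_matrix(),np.array(c['xyz'])
def rays(C,uv):
    K,D,R,o=C
    q=cv2.undistortPoints(np.array(uv,float).reshape(-1,1,2),K,D,None,None)[:,0]
    return np.c_[q,np.ones(len(q))]@R.T
def onz(C,uv,z):
    d=rays(C,uv); o=C[3]; return o+d*((z-o[2])/d[:,2])[:,None]
def pts(C,uv,dep): return C[3]+rays(C,uv)*np.asarray(dep)[:,None]
def tri(Cs,uvs):
    A=np.zeros((3,3));b=np.zeros(3);L=[]
    for C,uv in zip(Cs,uvs):
        d=rays(C,[uv])[0]; d/=np.linalg.norm(d); P=np.eye(3)-np.outer(d,d); A+=P;b+=P@C[3];L.append((P,C[3]))
    x=np.linalg.solve(A,b); return x,[np.linalg.norm(P@(x-o)) for P,o in L]
def proj(C,X):
    K,D,R,o=C
    return cv2.projectPoints(np.array(X,float).reshape(-1,1,3),cv2.Rodrigues(R.T)[0],-R.T@o,K,D)[0][:,0]
E
python3 - <<'E'
from h import *
a=np.load('pics/scene0.npy'); b=np.load('pics/side0.npy')
def cr(p,x0,y0,w,h,f): return cv2.resize(p[y0:y0+h,x0:x0+w],None,fx=f,fy=f,interpolation=cv2.INTER_CUBIC)
A=np.hstack([cr(a,290,190,130,90,6)]);save('c1',A)
save('c2',cr(b,240,205,80,100,6)); 
save('c3',np.hstack([cr(a,180,160,90,90,4),cr(b,240,145,90,90,4)]))
C=cam('scene');S=cam('side')
d=np.load('pics/scene0d.npy'); e=np.load('pics/side0d.npy')
for nm,uv in [('pin',(356,213)),('red',(325,208)),('yel',(340,223)),('valvec',(222,190)),('footc',(224,220))]:
    print(nm,pts(C,[uv],[d[uv[1],uv[0]]]).round(3))
for nm,uv in [('pin',(270,228)),('bigpin',(258,246)),('wheel',(280,170))]:
    print(nm,pts(S,[uv],[e[uv[1],uv[0]]]).round(3))
E
```

```text
pin [[0.567 0.208 0.135]]
red [[0.425 0.101 0.001]]
yel [[0.559 0.171 0.084]]
valvec [[ 0.571 -0.147  0.111]]
footc [[ 0.577 -0.147  0.009]]
pin [[0.565 0.22  0.133]]
bigpin [[0.581 0.308 0.144]]
wheel [[ 0.57  -0.139  0.109]]
```

View pics/c1.png

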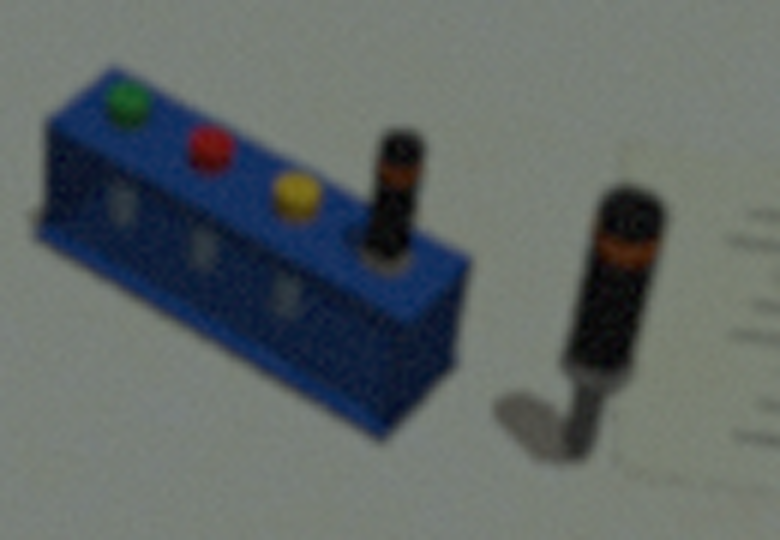

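View pics/c2.png

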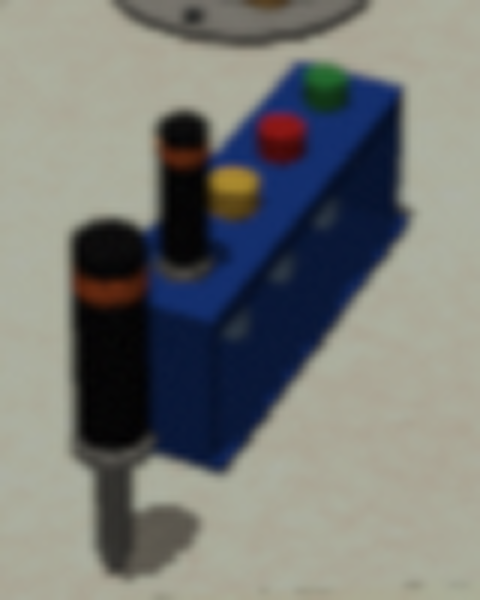

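View pics/c3.png

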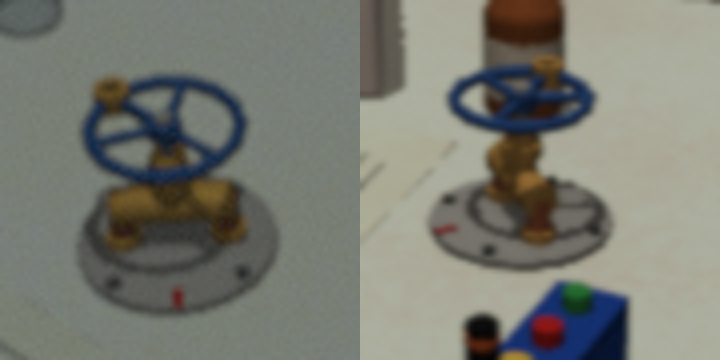

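```bash
python3 - <<'E'
from h import *
C=cam('scene');S=cam('side');Cs=[C,S]
c1=lambda x,y:((x+.5)/6-.5+290,(y+.5)/6-.5+190)
c2=lambda x,y:((x+.5)/6-.5+240,(y+.5)/6-.5+205)
c3=lambda x,y:((x+.5)/4-.5+180,(y+.5)/4-.5+160)
c4=lambda x,y:((x-360+.5)/4-.5+240,(y+.5)/4-.5+145)
for n,a,b in [('pintop',c1(404,137),c2(186,125)),('pinband',c1(400,176),c2(183,153)),('green',c1(130,93),c2(327,73)),('red',c1(213,138),c2(283,124)),('yel',c1(298,184),c2(234,180)),('eye',c3(112,86),c4(548,61)),('wheelc',c3(165,128),c4(521,97)),('tick',c3(179,298),c4(445,230))]:
    x,r=tri(Cs,[a,b]); print(n,x.round(4),np.round(r,4))
for n,a,b in [('tick',c3(179,298),c4(445,230))]:
    print(onz(C,[a],.01),onz(S,[b],.01))
# foot ellipse center
a=np.load('pics/scene0.npy')
E
```

```text
pintop [0.5641 0.2097 0.1344] [0.0007 0.0007]
pinband [0.5669 0.2096 0.1193] [0.0021 0.0021]
green [0.5176 0.0833 0.0838] [0.0004 0.0004]
red [0.5334 0.1252 0.0836] [0.0004 0.0004]
yel [0.5496 0.167  0.0832] [0.0002 0.0002]
eye [ 0.5543 -0.1968  0.1162] [0.0004 0.0004]
wheelc [ 0.5713 -0.1505  0.1064] [0.0008 0.0008]
tick [ 0.6253 -0.1237  0.0076] [0.0003 0.0003]
[[ 0.62780502 -0.12221843  0.01      ]] [[ 0.62470961 -0.11970734  0.01      ]]
```

Candidates for the pin are the rack pin, scene (356,221), and a larger look-alike standing free, scene (392,237). The close crop shows the rack pin is the smaller one. It stands in the rack's fourth hole beside the yellow, red and green caps, and triangulates to a top height of 0.134. I choose that one.

Moving above it now, jaws along the rack's x axis.

Request:
jog_arm:
  rows:
    - [0,0,-0.15,34,-34,5,70]
    - [0,0,-0.29,68,-68,5,70]
    - [0,0,-0.43,102,-102,5,70]
    - [0,0,-0.57,136,-136,5,70]
    - [0,0,-0.71,170,-170,5,70]
    - [0,0,-0.85,204,-204,5,70]
    - [0,0,-0.99,238,-238,5,70]
    - [0,0,-1.13,272,-272,5,70]
    - [0,0,-1.27,306,-306,5,70]
    - [0,0,-1.41,340,-340,5,70]
    - [0,0,-1.55,374,-374,5,70]
    - [0,0,-1.649,388,-390,5,70]
    - [0,0,-1.649,388,-390,5,70]
    - [0,0,-1.649,388,-390,5,70]
    - [0,0,-1.649,388,-390,5,70]
    - [0,0,-1.649,388,-390,5,70]

```text
clock: 1.75
eef_pos: [0.5639, 0.211, 0.2317]
tcp_rot: [-3.141, -0.0, 1.209]
contact_force: [0.2, 0.6, 0.4]
opening: 0.07
```

```bash
python3 - <<'E'
from h import *
s=sense(); print(s['clock'],s['eef_pos'],s['tcp_rot'],s['joint_positions'].round(3))
p,d=read_camera('wrist'); save('w1',p); np.save('pics/w1d.npy',d)
import json; json.dump({k:np.array(v).tolist() for k,v in s.items()},open('pics/w1.json','w'))
E
```

```text
1.75 [0.56392511 0.21102329 0.23167583] [-3.14084167e+00 -4.13172177e-04  1.20899911e+00] [-0.819  0.42   0.535  1.656 -0.232  1.13  -0.584]
```

View pics/w1.png

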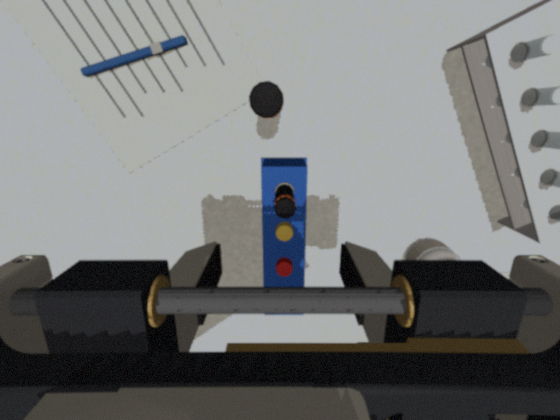

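```bash
python3 - <<'E'
from h import *
import json
s=json.load(open('pics/w1.json')); W=cam('wrist',s); p=np.load('pics/w1.npy'); 
hsv=cv2.cvtColor(p,cv2.COLOR_RGB2HSV)
def blob(m,box):
    x0,y0,x1,y1=box; k=np.zeros_like(m);k[y0:y1,x0:x1]=m[y0:y1,x0:x1]
    n,l,st,c=cv2.connectedComponentsWithStats(k.astype(np.uint8)); i=1+np.argmax(st[1:,4]); return c[i],st[i]
save('c4',cv2.resize(p[150:290,230:340],None,fx=5,fy=4.2,interpolation=cv2.INTER_CUBIC))
y=blob((hsv[...,0]>15)&(hsv[...,0]<35)&(hsv[...,1]>120),(255,210,315,255))
r=blob(((hsv[...,0]<10)|(hsv[...,0]>172))&(hsv[...,1]>120),(255,250,315,282))
k=blob(hsv[...,2]<50,(262,185,310,222))
for n,b,z in [('y',y,.084),('r',r,.084),('k',k,.135)]: print(n,b,onz(W,[b[0]],z).round(4))
print(proj(W,[[.565,.2095,.135],[.565,.2095,.075]]))
e=blob((hsv[...,0]>100)&(hsv[...,0]<130)&(hsv[...,1]>120),(230,150,340,310)); print(e)
# pin base: collar
print(onz(W,[(285,207)],.135), onz(W,[(285,190)],.075))
C=cam('scene');S=cam('side')
print(tri([C,S,W],[(357.3,212.8),(270.9,225.8),k[0]]))
E
```

```text
y (array([283.90869565, 231.26956522]), array([276, 223,  17,  18, 230], dtype=int32)) [[0.5536 0.1687 0.084 ]]
r (array([283.82488479, 266.67741935]), array([277, 258,  15,  18, 217], dtype=int32)) [[0.5381 0.1275 0.084 ]]
k (array([284.64652568, 207.35347432]), array([275, 197,  21,  21, 331], dtype=int32)) [[0.5691 0.21   0.135 ]]
[[280.57257001 209.353149  ]
 [280.51579543 192.46961161]]
(array([283.38689472, 220.2654782 ]), array([ 262,  159,   45,  129, 4151], dtype=int32))
[[0.56952698 0.21017502 0.135     ]] [[0.57058062 0.21037509 0.075     ]]
(array([0.5659224 , 0.21027141, 0.13415425]), [np.float64(0.0013760563020157786), np.float64(0.0023762657940131), np.float64(0.0031526249192387334)])
```

View pics/c4.png

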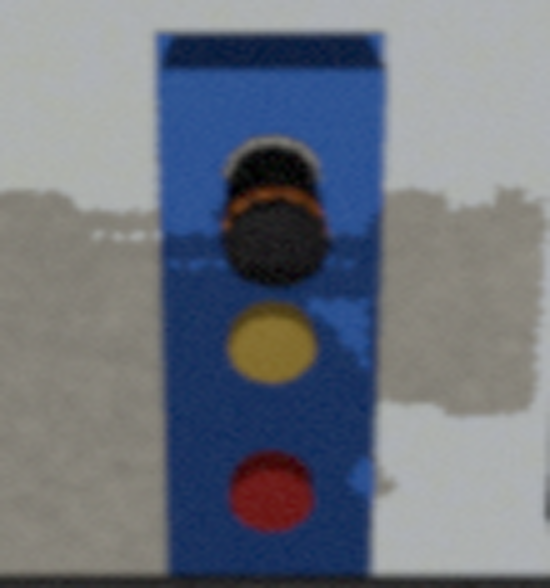

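```bash
python3 - <<'E'
from h import *
for i in range(3):
    s=sense(); print(s['clock'],s['eef_pos'].round(5),s['tcp_rot'].round(4),s['joint_velocities'].round(3)); read_camera('side')
E
```

```text
1.8 [0.56408 0.21081 0.23174] [-3.1411e+00 -4.0000e-04  1.2085e+00] [ 0.003  0.     0.005 -0.002  0.    -0.001 -0.003]
1.85 [0.56423 0.21056 0.23178] [-3.1412e+00 -3.0000e-04  1.2080e+00] [ 0.004  0.002  0.005 -0.001  0.001 -0.002 -0.001]
1.9 [0.56435 0.21032 0.23181] [-3.1414e+00 -3.0000e-04  1.2074e+00] [ 0.003  0.001  0.005 -0.001  0.001 -0.     0.   ]
```

Request:
jog_arm:
  rows:
    - [0,0,0,2.5,1,-15,70]
    - [0,0,0,2.5,1,-30,70]
    - [0,0,0,2.5,1,-45,70]
    - [0,0,0,2.5,1,-60,70]
    - [0,0,0,2.5,1,-75,70]
    - [0,0,0,2.5,1,-90,70]
    - [0,0,0,2.5,1,-105,70]
    - [0,0,0,2.5,1,-120,70]
    - [0,0,0,2.5,1,-132,70]
    - [0,0,0,2.5,1,-140,70]
    - [0,0,0,2.5,1,-144,70]
    - [0,0,0,2.5,1,-144,60]
    - [0,0,0,2.5,1,-144,50]
    - [0,0,0,2.5,1,-144,40]

```text
clock: 3.35
eef_pos: [0.5678, 0.2106, 0.0883]
tcp_rot: [3.141, -0.001, 1.206]
contact_force: [0.4, 0.1, -0.3]
opening: 0.0508
```

```bash
python3 - <<'E'
from h import *
s=sense(); print(s['clock'],s['eef_pos'].round(5),s['tcp_rot'].round(4),s['opening'])
p,d=read_camera('wrist'); save('w2',p)
E
```

```text
3.35 [0.56775 0.21064 0.08835] [ 3.1408e+00 -8.0000e-04  1.2057e+00] 0.050770643269559226
```

View pics/w2.png

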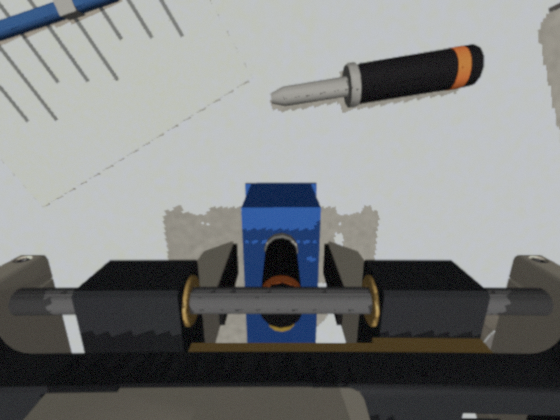

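```bash
python3 - <<'E'
from h import *
p,d=read_camera('side'); save('s2',p)
p,d=read_camera('scene'); save('sc2',p)
E
```

```text
(no output)
```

View pics/s2.png

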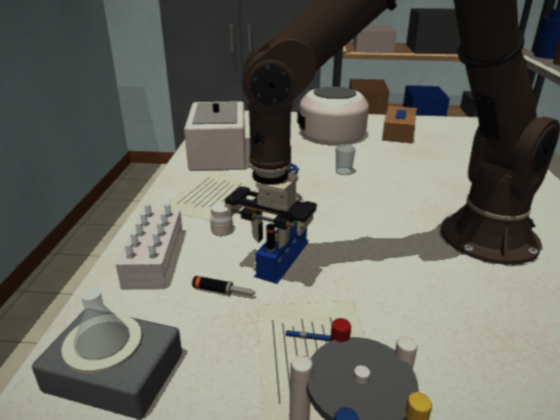

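View pics/sc2.png

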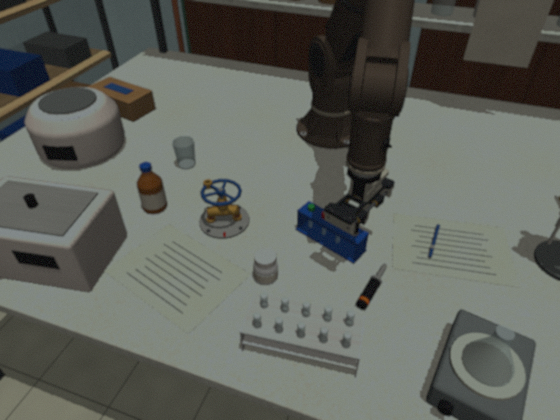

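The larger look-alike has fallen over: scene (370,290), lying flat, well clear of the gripper. It had been standing on its tip. Nothing registered on the force readings and the gripper stayed away from it, so I'll leave it. The rack pin is centred between the fingers (column 281), so I close.

Request:
jog_arm:
  rows:
    - [0,0,0,0,0,0,30]
    - [0,0,0,0,0,0,20]
    - [0,0,0,0,0,0,10]
    - [0,0,0,0,0,0,10]
    - [0,0,0,0,0,0,10]
    - [0,0,0,0,0,0,10]

```text
clock: 4.1
eef_pos: [0.5674, 0.2105, 0.0878]
tcp_rot: [3.141, -0.0, 1.206]
contact_force: [-0.6, 0.1, 0.9]
opening: 0.0197
```

Request:
jog_arm:
  rows:
    - [0,0,0,0,0,8,10]
    - [0,0,0,0,0,22,10]
    - [0,0,0,0,0,40,10]
    - [0,0,0,0,0,60,10]
    - [0,0,0,0,0,80,10]
    - [0,0,0,0,0,100,10]
    - [0,0,0,0,0,120,10]
    - [0,0,0,0,0,130,10]
    - [0,0,0,0,0,130,10]

```text
clock: 5.0
eef_pos: [0.5682, 0.2106, 0.2198]
tcp_rot: [3.139, -0.002, 1.206]
contact_force: [-0.8, 0.4, -1.3]
opening: 0.0191
```

```bash
python3 - <<'E'
from h import *
s=sense(); print(s['clock'],s['eef_pos'].round(5),s['tcp_rot'].round(4),s['opening'])
p,d=read_camera('wrist'); save('w3',p)
p,d=read_camera('scene'); save('sc3',p)
E
```

```text
5.0 [0.56821 0.21065 0.21976] [ 3.1395e+00 -2.4000e-03  1.2056e+00] 0.019084994027451188
```

View pics/w3.png

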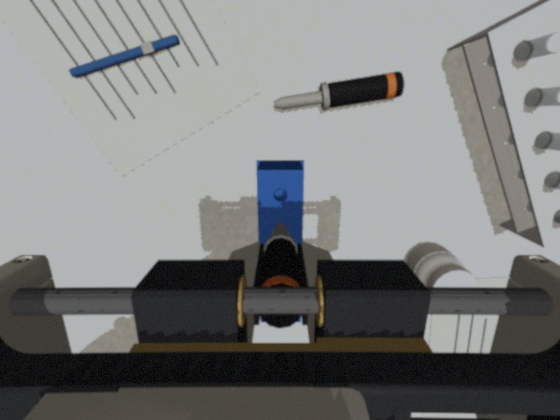

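View pics/sc3.png

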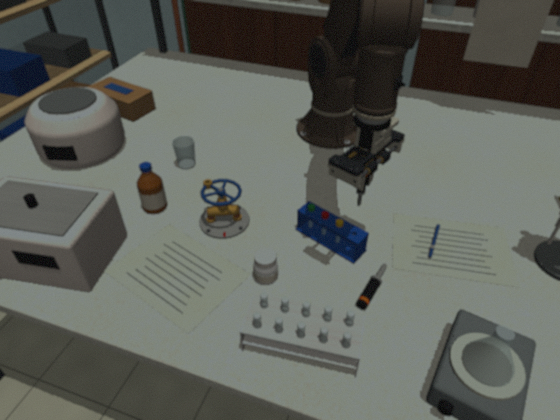

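Request:
jog_arm:
  rows:
    - [0,0,0,-1,-20,0,10]
    - [0,0,0,-2,-50,0,10]
    - [0,0,0,-3,-85,0,10]
    - [0,0,0,-4,-120,0,10]
    - [0,0,0,-5,-155,0,10]
    - [0,0,0,-6,-190,0,10]
    - [0,0,0,-7,-225,0,10]
    - [0,0,0,-8,-260,0,10]
    - [0,0,0,-9,-295,0,10]
    - [0,0,0,-10,-330,0,10]
    - [0,0,0,-11,-360,0,10]
    - [0,0,0,-12,-385,0,10]
    - [0,0,0,-13,-400,0,10]
    - [0,0,0,-13,-407,0,10]
    - [0,0,0,-13,-407,0,10]
    - [0,0,0,-13,-407,0,10]
    - [0,0,0,-13,-407,0,10]

```text
clock: 6.8
eef_pos: [0.5547, -0.1949, 0.2175]
tcp_rot: [-3.141, -0.001, 1.208]
contact_force: [-0.5, -0.6, -1.6]
opening: 0.0196
```

```bash
python3 - <<'E'
from h import *
import json
s=sense(); print(s['clock'],s['eef_pos'].round(5),s['tcp_rot'].round(4),s['opening'],s['joint_positions'].round(3))
p,d=read_camera('wrist'); save('w4',p)
json.dump({k:np.array(v).tolist() for k,v in s.items()},open('pics/w4.json','w'))
p,d=read_camera('scene'); save('sc4',p)
p2,d=read_camera('side'); save('si4',p2)
cr=lambda p,x0,y0,w,h,f: cv2.resize(p[y0:y0+h,x0:x0+w],None,fx=f,fy=f,interpolation=cv2.INTER_CUBIC)
save('c5',np.hstack([cr(p,175,130,90,110,4),cr(p2,240,100,90,110,4)]))
E
```

```text
6.8 [ 0.55467 -0.1949   0.21754] [-3.1412e+00 -6.0000e-04  1.2079e+00] 0.019592101008112043 [-0.184  0.42   0.612  1.715 -0.268  1.092  0.149]
```

View pics/w4.png

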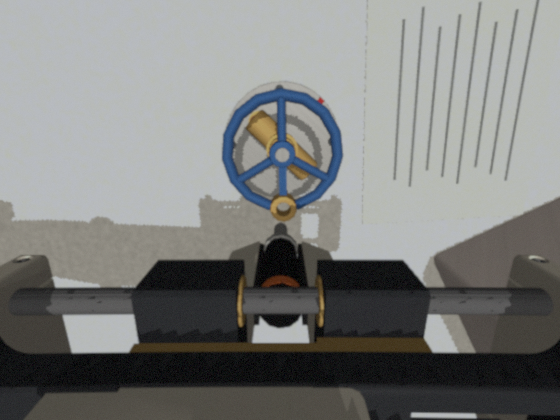

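View pics/c5.png

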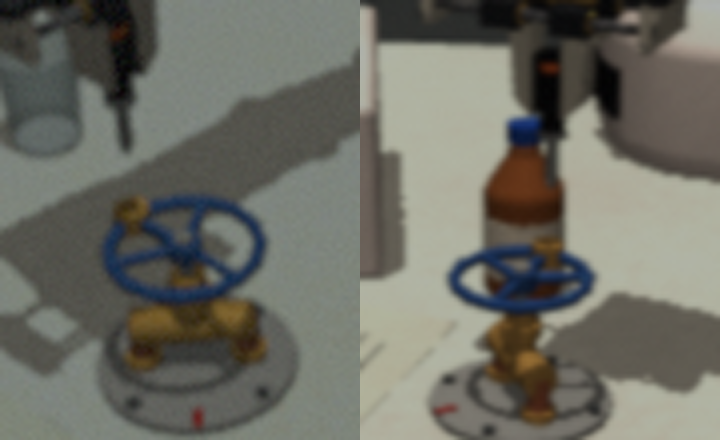

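```bash
python3 - <<'E'
from h import *
import json
s=json.load(open('pics/w4.json')); W=cam('wrist',s); p=np.load('pics/w4.npy'); hsv=cv2.cvtColor(p,cv2.COLOR_RGB2HSV)
b=((hsv[...,0]>100)&(hsv[...,0]<130)&(hsv[...,1]>110)).astype(np.uint8); b[:, :200]=0;b[:,360:]=0;b[250:]=0
c=max(cv2.findContours(b,0,cv2.CHAIN_APPROX_NONE)[0],key=len)
pp=c[:,0].astype(float); q=onz(W,pp,.106)
# circle fit excluding eye area
k=pp[:,1]<188
A=np.c_[2*q[k,:2],np.ones(k.sum())]; sol=np.linalg.lstsq(A,(q[k,:2]**2).sum(1),rcond=None)[0]
r=np.sqrt(sol[2]+sol[0]**2+sol[1]**2); print('wheel c',sol[:2],'r',r)
t=(((hsv[...,0]<8)|(hsv[...,0]>172))&(hsv[...,1]>130)).astype(np.uint8); t[:,:300]=0;t[:,340:]=0;t[:80]=0;t[120:]=0
ys,xs=np.nonzero(t);print('tick px',xs.mean(),ys.mean(),len(xs)); tk=onz(W,[(xs.mean(),ys.mean())],.009)[0]; print(tk, np.degrees(np.arctan2(tk[1]-sol[1],tk[0]-sol[0])))
br=((hsv[...,0]>10)&(hsv[...,0]<30)&(hsv[...,1]>90)).astype(np.uint8)
br[:190]=0;br[225:]=0;br[:,:262]=0;br[:,305:]=0
c=max(cv2.findContours(br,0,cv2.CHAIN_APPROX_NONE)[0],key=len); (cx,cy),rr=cv2.minEnclosingCircle(c); print('boss',cx,cy,rr, onz(W,[(cx,cy),(283,207)],.116))
print(onz(W,[(cx-rr,cy),(cx+rr,cy)],.116))
for u in [(280,228),(280,226)]: print('tip',onz(W,[u],s['eef_pos'][2]-.058))
print(proj(W,[np.array(s['eef_pos'])-[0,0,.058]]))
save('c6',cv2.resize(p[180:260,230:330],None,fx=7,fy=7,interpolation=cv2.INTER_CUBIC))
C=cam('scene');S=cam('side')
a=lambda x,y:((x+.5)/4-.5+175,(y+.5)/4-.5+130)
bb=lambda x,y:((x-360+.5)/4-.5+240,(y+.5)/4-.5+100)
print('tip',tri([C,S],[a(126,148),bb(551,183)])); print('eye',tri([C,S],[a(132,205),bb(548,241)]))
E
```

```text
wheel c [ 0.57762546 -0.14207546] r 0.04574285931510816
tick px 320.35714285714283 100.21428571428571 14
[ 0.63363452 -0.12203754  0.009     ] 19.685284199017477
boss 282.7010498046875 206.71670532226562 13.80429744720459 [[ 0.55795509 -0.1962012   0.116     ]
 [ 0.55811584 -0.19655445  0.116     ]]
[[ 0.54608887 -0.19169564  0.116     ]
 [ 0.56982126 -0.20070673  0.116     ]]
tip [[ 0.55431579 -0.19884694  0.15954015]]
tip [[ 0.5549109  -0.19728031  0.15954015]]
[[278.61911369 223.43185632]]
tip (array([ 0.5527153 , -0.19620586,  0.16308396]), [np.float64(0.0003663568684717061), np.float64(0.00036635686847177385)])
eye (array([ 0.55409883, -0.19677101,  0.11652565]), [np.float64(3.280228691218047e-05), np.float64(3.280228691212447e-05)])
```

View pics/c6.png

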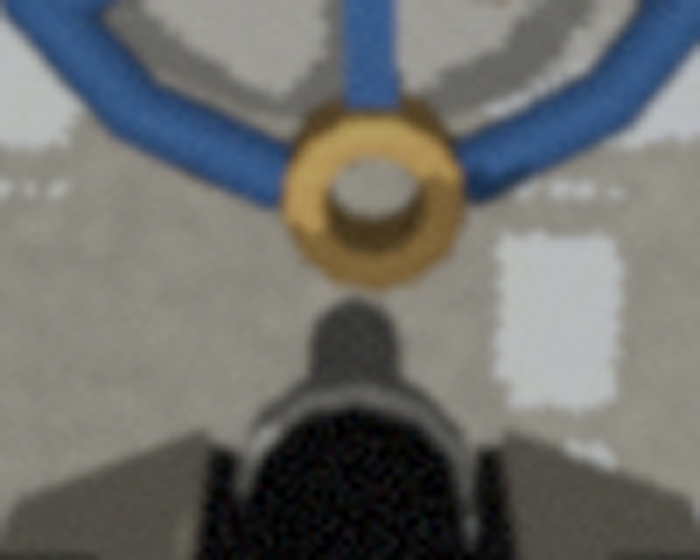

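Request:
jog_arm:
  rows:
    - [0,0,0,2.3,2,-8,10]
    - [0,0,0,2.3,2,-20,10]
    - [0,0,0,2.3,2,-30,10]
    - [0,0,0,2.3,2,-34,10]
    - [0,0,0,2.3,2,-34,10]
    - [0,0,0,2.3,2,-34,10]
    - [0,0,0,2.3,2,-34,10]
    - [0,0,0,2.3,2,-34,10]
    - [0,0,0,2.3,2,-34,10]
    - [0,0,0,2.3,2,-34,10]

```text
clock: 7.95
eef_pos: [0.5567, -0.1945, 0.1839]
tcp_rot: [3.141, -0.0, 1.206]
contact_force: [1.0, -0.9, -1.1]
opening: 0.0192
```

```bash
python3 - <<'E'
from h import *
import json
s=json.load(open('pics/w4.json')); W=cam('wrist',s); p=np.load('pics/w4.npy'); hsv=cv2.cvtColor(p,cv2.COLOR_RGB2HSV)
b=((hsv[...,0]>100)&(hsv[...,0]<130)&(hsv[...,1]>110)).astype(np.uint8); b[:, :200]=0;b[:,360:]=0;b[250:]=0
c=cv2.convexHull(max(cv2.findContours(b,0,cv2.CHAIN_APPROX_NONE)[0],key=len))
pp=c[:,0].astype(float); k=pp[:,1]<195; q=onz(W,pp,.106)[k]
A=np.c_[2*q[:,:2],np.ones(len(q))]; sol=np.linalg.lstsq(A,(q[:,:2]**2).sum(1),rcond=None)[0]
r=np.sqrt(sol[2]+sol[0]**2+sol[1]**2); print('wheel c',sol[:2],'r',r)
tk=onz(W,[(320.4,100.2)],.009)[0]; print(np.degrees(np.arctan2(tk[1]-sol[1],tk[0]-sol[0])),np.hypot(*(tk[:2]-sol[:2])))
e=onz(W,[(283.1,208.1)],.116)[0];print(e,np.hypot(*(e[:2]-sol[:2])),np.degrees(np.arctan2(e[1]-sol[1],e[0]-sol[0])))
s=sense(); print(s['clock'],s['eef_pos'].round(5),s['tcp_rot'].round(4),s['contact_force'].round(1))
p,d=read_camera('wrist'); save('w5',p)
json.dump({k:np.array(v).tolist() for k,v in s.items()},open('pics/w5.json','w'))
p1,d=read_camera('scene'); save('sc5',p1)
p2,d=read_camera('side'); save('si5',p2)
cr=lambda p,x0,y0,w,h,f: cv2.resize(p[y0:y0+h,x0:x0+w],None,fx=f,fy=f,interpolation=cv2.INTER_CUBIC)
save('c7',np.hstack([cr(p1,185,145,45,55,6),cr(p2,265,130,45,55,6),cr(p,245,190,45+25,55,6)[:330,:]][:3]))
E
```

```text
wheel c [ 0.57416556 -0.15113613] r 0.053492559953324095
26.052291512029683 0.06625269751515621
[ 0.55782837 -0.19757932  0.116     ] 0.04923285810597496 -109.38019775840723
7.95 [ 0.55671 -0.19455  0.18394] [ 3.1412e+00 -1.0000e-04  1.2057e+00] [ 1.  -0.9 -1.1]
```

View pics/c7.png

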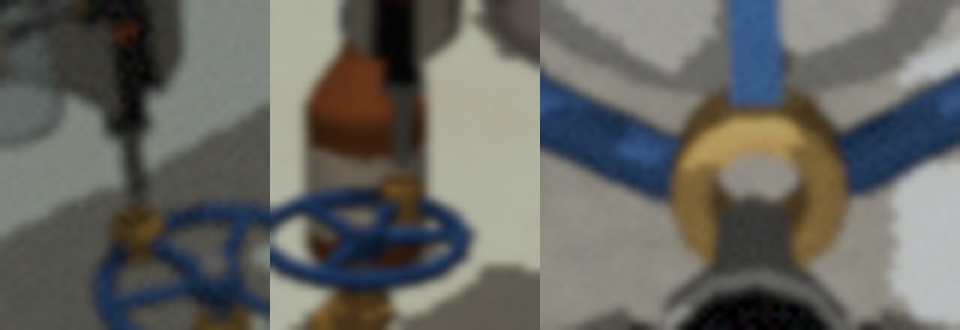

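```bash
python3 - <<'E'
from h import *
import json
s=json.load(open('pics/w5.json')); W=cam('wrist',s); x,y,z=s['eef_pos']
print(proj(W,[[x,y,z-.058],[x,y,.116]]))
print(onz(W,[(281.2,221.5)],.116),onz(W,[(280.6,226)],z-.058),onz(W,[(280.6,225)],z-.058))
C=cam('scene');S=cam('side')
a=lambda x,y:((x+.5)/6-.5+185,(y+.5)/6-.5+145)
b=lambda x,y:((x-270+.5)/6-.5+265,(y+.5)/6-.5+130)
print(tri([C,S],[a(137,203),b(402,167)]),tri([C,S],[a(138,215),b(403,183)]))
E
```

```text
[[278.56016885 223.39874077]
 [278.61323953 219.05430847]]
[[ 0.5579152  -0.19727177  0.116     ]] [[ 0.55741858 -0.19714188  0.12594113]] [[ 0.55771646 -0.19636138  0.12594113]]
(array([ 0.55424844, -0.19626041,  0.1248753 ]), [np.float64(0.00010632703102486058), np.float64(0.00010632703102499991)]) (array([ 0.55333962, -0.19711628,  0.11645958]), [np.float64(0.0007500101783446296), np.float64(0.0007500101783446413)])
```

Request:
jog_arm:
  rows:
    - [0,0,0,0,-0.5,-3,10]
    - [0,0,0,0,-0.5,-6,10]
    - [0,0,0,0,-0.5,-9,10]
    - [0,0,0,0,-0.5,-12,10]
    - [0,0,0,0,-0.5,-15,10]
    - [0,0,0,0,-0.5,-18,10]
    - [0,0,0,0,-0.5,-18,10]

```text
clock: 8.8
eef_pos: [0.5565, -0.1952, 0.1653]
tcp_rot: [-3.141, 0.0, 1.205]
contact_force: [-0.2, -0.6, -1.8]
opening: 0.0196
```

Request:
jog_arm:
  rows:
    - [0,0,0,0,0,-4,10]
    - [0,0,0,0,0,-8,10]
    - [0,0,0,0,0,-12,10]
    - [0,0,0,0,0,-16,10]
    - [0,0,0,0,0,-20,10]
    - [0,0,0,0,0,-24,10]
    - [0,0,0,0,0,-28,10]
    - [0,0,0,0,0,-28,10]

```text
clock: 9.6
eef_pos: [0.5565, -0.1952, 0.1371]
tcp_rot: [-3.141, 0.0, 1.206]
contact_force: [0.2, -3.4, -1.4]
opening: 0.019
```

```bash
python3 - <<'E'
from h import *
s=sense(); print(s['clock'],s['eef_pos'].round(5),s['contact_force'].round(1),s['joint_positions'].round(3))
p,d=read_camera('wrist'); save('w6',p)
p1,d=read_camera('scene'); 
p2,d=read_camera('side')
cr=lambda p,x0,y0,w,h,f: cv2.resize(p[y0:y0+h,x0:x0+w],None,fx=f,fy=f,interpolation=cv2.INTER_CUBIC)
save('c8',np.hstack([cr(p1,185,145,45,55,6),cr(p2,265,130,45,55,6),cr(p,245,190,45+25,55,6)]))
E
```

```text
9.6 [ 0.55647 -0.19522  0.13714] [ 0.2 -3.4 -1.4] [-0.148  0.508  0.569  1.802 -0.332  0.929  0.2  ]
```

View pics/c8.png

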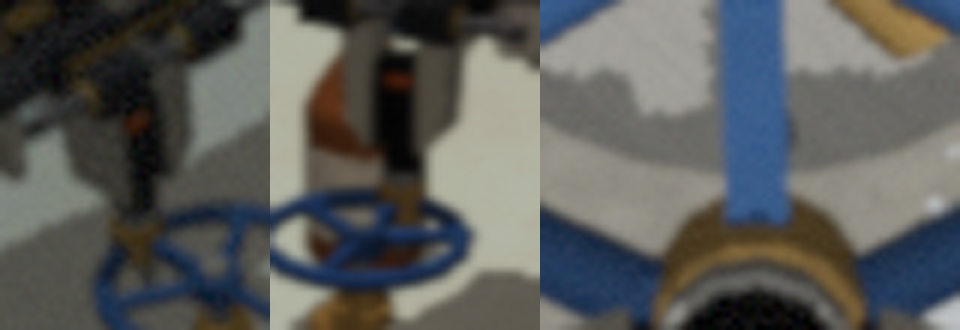

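Request:
jog_arm:
  rows:
    - [0,0,0,0,-0.8,-1,10]
    - [0,0,0,0,-0.8,-2,10]
    - [0,0,0,0,-0.8,-3,10]
    - [0,0,0,0,-0.8,-3.5,10]
    - [0,0,0,0,-0.8,-3.5,10]

```text
clock: 10.25
eef_pos: [0.5567, -0.1955, 0.1342]
tcp_rot: [-3.141, -0.0, 1.206]
contact_force: [-0.2, -1.4, -0.5]
opening: 0.0198
```

Request:
jog_arm:
  rows:
    - [0,0,0,0,0,-1,10]
    - [0,0,0,0,0,-1.5,10]
    - [0,0,0,0,0,-1.5,10]
    - [0,0,0,0,0,-1.5,10]

```text
clock: 10.65
eef_pos: [0.557, -0.1957, 0.1337]
tcp_rot: [3.141, -0.001, 1.206]
contact_force: [-1.6, 0.9, 8.9]
opening: 0.0198
```

```bash
cat > arc.py <<'E'
import sys,numpy as np
# start angle, end angle, step ; R
a0,a1,n=map(float,sys.argv[1:4]); R=50
ex=[float(v) for v in sys.argv[4:6]] if len(sys.argv)>4 else [0,0]
n=int(n);t=np.radians(a0+(a1-a0)*np.arange(1,n+1)/n);t0=np.radians(a0)
f=np.arange(1,n+1)/n
for k in range(n): print([0,0,0,round(R*(np.cos(t[k])-np.cos(t0))+ex[0],1),round(R*(np.sin(t[k])-np.sin(t0))+ex[1],1),0,10],end=', ')
E
python3 arc.py -109.4 -199.4 18
```

```text
[0, 0, 0, np.float64(-4.0), np.float64(1.6), 0, 10], [0, 0, 0, np.float64(-7.9), np.float64(3.6), 0, 10], [0, 0, 0, np.float64(-11.6), np.float64(5.9), 0, 10], [0, 0, 0, np.float64(-15.1), np.float64(8.5), 0, 10], [0, 0, 0, np.float64(-18.4), np.float64(11.4), 0, 10], [0, 0, 0, np.float64(-21.4), np.float64(14.6), 0, 10], [0, 0, 0, np.float64(-24.0), np.float64(18.1), 0, 10], [0, 0, 0, np.float64(-26.4), np.float64(21.7), 0, 10], [0, 0, 0, np.float64(-28.5), np.float64(25.6), 0, 10], [0, 0, 0, np.float64(-30.2), np.float64(29.6), 0, 10], [0, 0, 0, np.float64(-31.6), np.float64(33.7), 0, 10], [0, 0, 0, np.float64(-32.5), np.float64(38.0), 0, 10], [0, 0, 0, np.float64(-33.2), np.float64(42.3), 0, 10], [0, 0, 0, np.float64(-33.4), np.float64(46.6), 0, 10], [0, 0, 0, np.float64(-33.2), np.float64(51.0), 0, 10], [0, 0, 0, np.float64(-32.7), np.float64(55.3), 0, 10], [0, 0, 0, np.float64(-31.8), np.float64(59.6), 0, 10], [0, 0, 0, np.float64(-30.6), np.float64(63.8), 0, 10],
```

Request:
jog_arm:
  rows:
    - [0,0,0,-4.0,1.6,0,10]
    - [0,0,0,-7.9,3.6,0,10]
    - [0,0,0,-11.6,5.9,0,10]
    - [0,0,0,-15.1,8.5,0,10]
    - [0,0,0,-18.4,11.4,0,10]
    - [0,0,0,-21.4,14.6,0,10]
    - [0,0,0,-24.0,18.1,0,10]
    - [0,0,0,-26.4,21.7,0,10]

```text
clock: 11.45
eef_pos: [0.5312, -0.1748, 0.1337]
tcp_rot: [3.138, 0.0, 1.205]
contact_force: [2.2, -2.1, 6.3]
opening: 0.0195
```

```bash
sed -i 's/round(R\*(np.cos/float(round(R*(np.cos/; s/+ex\[0\],1)/+ex[0],1))/; s/round(R\*(np.sin/float(round(R*(np.sin/; s/+ex\[1\],1)/+ex[1],1))/' arc.py
python3 - <<'E'
from h import *
s=sense(); print(s['clock'],s['eef_pos'].round(5),s['tcp_rot'].round(4),s['contact_force'].round(1))
p,d=read_camera('wrist'); save('w7',p)
p1,d=read_camera('scene'); save('sc7',p1)
cr=lambda p,x0,y0,w,h,f: cv2.resize(p[y0:y0+h,x0:x0+w],None,fx=f,fy=f,interpolation=cv2.INTER_CUBIC)
save('c9',np.hstack([cr(p1,170,140,100,110,4),cr(p,200,50,160,220,2)]))
E
python3 arc.py -149.4 -249.4 20
```

```text
11.45 [ 0.53124 -0.17478  0.13367] [3.1384e+00 1.0000e-04 1.2053e+00] [ 2.2 -2.1  6.3]
[0, 0, 0, -2.1, 3.8, 0, 10], [0, 0, 0, -3.8, 7.9, 0, 10], [0, 0, 0, -5.1, 12.0, 0, 10], [0, 0, 0, -6.1, 16.3, 0, 10], [0, 0, 0, -6.7, 20.6, 0, 10], [0, 0, 0, -7.0, 24.9, 0, 10], [0, 0, 0, -6.8, 29.3, 0, 10], [0, 0, 0, -6.3, 33.6, 0, 10], [0, 0, 0, -5.4, 37.9, 0, 10], [0, 0, 0, -4.1, 42.1, 0, 10], [0, 0, 0, -2.5, 46.1, 0, 10], [0, 0, 0, -0.5, 50.0, 0, 10], [0, 0, 0, 1.8, 53.7, 0, 10], [0, 0, 0, 4.4, 57.2, 0, 10], [0, 0, 0, 7.3, 60.4, 0, 10], [0, 0, 0, 10.5, 63.4, 0, 10], [0, 0, 0, 13.9, 66.1, 0, 10], [0, 0, 0, 17.6, 68.5, 0, 10], [0, 0, 0, 21.4, 70.5, 0, 10], [0, 0, 0, 25.4, 72.3, 0, 10],
```

View pics/c9.png

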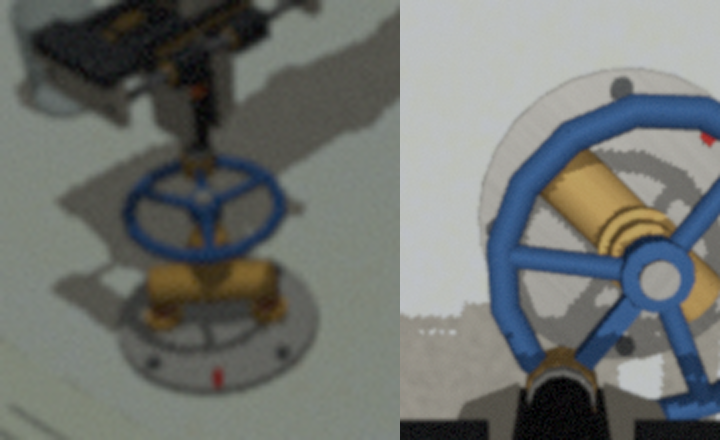

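Wheel follows the pin: the eye is at scene (220,182), and the forces are about 3 N sideways with 6 N down. Continuing clockwise.

Request:
jog_arm:
  rows:
    - [0,0,0,-2.1,3.8,0,10]
    - [0,0,0,-3.8,7.9,0,10]
    - [0,0,0,-5.1,12.0,0,10]
    - [0,0,0,-6.1,16.3,0,10]
    - [0,0,0,-6.7,20.6,0,10]
    - [0,0,0,-7.0,24.9,0,10]
    - [0,0,0,-6.8,29.3,0,10]
    - [0,0,0,-6.3,33.6,0,10]
    - [0,0,0,-5.4,37.9,0,10]
    - [0,0,0,-4.1,42.1,0,10]
    - [0,0,0,-2.5,46.1,0,10]
    - [0,0,0,-0.5,50.0,0,10]
    - [0,0,0,1.8,53.7,0,10]
    - [0,0,0,4.4,57.2,0,10]
    - [0,0,0,7.3,60.4,0,10]
    - [0,0,0,10.5,63.4,0,10]
    - [0,0,0,13.9,66.1,0,10]
    - [0,0,0,17.6,68.5,0,10]
    - [0,0,0,21.4,70.5,0,10]
    - [0,0,0,25.4,72.3,0,10]

```text
clock: 13.55
eef_pos: [0.5557, -0.1032, 0.1336]
tcp_rot: [3.14, 0.001, 1.204]
contact_force: [-1.4, -4.4, 10.1]
opening: 0.0192
```

```bash
python3 - <<'E'
from h import *
s=sense(); print(s['clock'],s['eef_pos'].round(5),s['tcp_rot'].round(4),s['contact_force'].round(1))
E
python3 arc.py 110.6 20.6 18; python3 arc.py 110.6 50.6 10
```

```text
13.55 [ 0.55575 -0.10321  0.13363] [3.1402e+00 9.0000e-04 1.2044e+00] [-1.4 -4.4 10.1]
[0, 0, 0, 4.1, 1.4, 0, 10], [0, 0, 0, 8.4, 2.3, 0, 10], [0, 0, 0, 12.7, 3.0, 0, 10], [0, 0, 0, 17.1, 3.2, 0, 10], [0, 0, 0, 21.4, 3.0, 0, 10], [0, 0, 0, 25.8, 2.5, 0, 10], [0, 0, 0, 30.0, 1.6, 0, 10], [0, 0, 0, 34.2, 0.4, 0, 10], [0, 0, 0, 38.2, -1.3, 0, 10], [0, 0, 0, 42.1, -3.2, 0, 10], [0, 0, 0, 45.8, -5.5, 0, 10], [0, 0, 0, 49.3, -8.2, 0, 10], [0, 0, 0, 52.6, -11.1, 0, 10], [0, 0, 0, 55.6, -14.3, 0, 10], [0, 0, 0, 58.2, -17.7, 0, 10], [0, 0, 0, 60.6, -21.4, 0, 10], [0, 0, 0, 62.7, -25.2, 0, 10], [0, 0, 0, 64.4, -29.2, 0, 10], [0, 0, 0, 5.0, 1.6, 0, 10], [0, 0, 0, 10.1, 2.6, 0, 10], [0, 0, 0, 15.3, 3.1, 0, 10], [0, 0, 0, 20.6, 3.1, 0, 10], [0, 0, 0, 25.8, 2.5, 0, 10], [0, 0, 0, 30.9, 1.4, 0, 10], [0, 0, 0, 35.8, -0.3, 0, 10], [0, 0, 0, 40.6, -2.4, 0, 10], [0, 0, 0, 45.1, -5.1, 0, 10], [0, 0, 0, 49.3, -8.2, 0, 10],
```

Request:
jog_arm:
  rows:
    - [0,0,0,4.1,1.2,0,10]
    - [0,0,0,8.4,1.9,0,10]
    - [0,0,0,12.7,2.4,0,10]
    - [0,0,0,17.1,2.5,0,10]
    - [0,0,0,21.4,2.2,0,10]
    - [0,0,0,25.8,1.7,0,10]
    - [0,0,0,30.0,0.8,0,10]
    - [0,0,0,34.2,-0.4,0,10]
    - [0,0,0,38.2,-2.1,0,10]
    - [0,0,0,42.1,-4.0,0,10]
    - [0,0,0,45.8,-6.3,0,10]
    - [0,0,0,49.3,-9.0,0,10]
    - [0,0,0,52.6,-11.9,0,10]
    - [0,0,0,55.6,-15.1,0,10]
    - [0,0,0,58.2,-18.5,0,10]

```text
clock: 15.05
eef_pos: [0.6132, -0.1202, 0.1336]
tcp_rot: [-3.141, -0.001, 1.205]
contact_force: [-4.1, 0.9, 12.8]
opening: 0.0194
```

```bash
python3 - <<'E'
from h import *
s=sense(); print(s['clock'],s['eef_pos'].round(5),s['tcp_rot'].round(4),s['contact_force'].round(1))
E
python3 arc.py 35.6 11.6 12
```

```text
15.05 [ 0.61323 -0.12017  0.13361] [-3.1406e+00 -7.0000e-04  1.2055e+00] [-4.1  0.9 12.8]
[0, 0, 0, 1.0, -1.4, 0, 10], [0, 0, 0, 1.9, -2.9, 0, 10], [0, 0, 0, 2.8, -4.4, 0, 10], [0, 0, 0, 3.7, -5.9, 0, 10], [0, 0, 0, 4.4, -7.5, 0, 10], [0, 0, 0, 5.2, -9.1, 0, 10], [0, 0, 0, 5.8, -10.7, 0, 10], [0, 0, 0, 6.4, -12.3, 0, 10], [0, 0, 0, 7.0, -14.0, 0, 10], [0, 0, 0, 7.5, -15.7, 0, 10], [0, 0, 0, 7.9, -17.3, 0, 10], [0, 0, 0, 8.3, -19.1, 0, 10],
```

Request:
jog_arm:
  rows:
    - [0,0,0,0.8,-1.4,0,10]
    - [0,0,0,1.6,-2.9,0,10]
    - [0,0,0,2.4,-4.4,0,10]
    - [0,0,0,3.2,-5.9,0,10]
    - [0,0,0,3.9,-7.5,0,10]
    - [0,0,0,4.4,-8.5,0,10]
    - [0,0,0,4.4,-8.5,0,10]

```text
clock: 15.75
eef_pos: [0.618, -0.1283, 0.1336]
tcp_rot: [-3.141, -0.001, 1.206]
contact_force: [-2.3, 1.3, 12.1]
opening: 0.0193
```

```bash
python3 - <<'E'
from h import *
s=sense(); print(s['clock'],s['eef_pos'].round(5),s['tcp_rot'].round(4),s['contact_force'].round(1))
E
```

```text
15.75 [ 0.61802 -0.12831  0.13365] [-3.1414e+00 -1.1000e-03  1.2058e+00] [-2.3  1.3 12.1]
```

Request:
jog_arm:
  rows:
    - [0,0,0,0.4,-1,0.2,10]
    - [0,0,0,0.8,-2,0.4,10]
    - [0,0,0,1.1,-3,0.5,10]
    - [0,0,0,1.4,-4,0.5,10]
    - [0,0,0,1.4,-4,0.5,10]
    - [0,0,0,1.4,-4,0.5,10]

```text
clock: 16.35
eef_pos: [0.6186, -0.13, 0.1336]
tcp_rot: [-3.138, -0.003, 1.207]
contact_force: [-5.1, 7.2, 12.5]
opening: 0.0196
```

```bash
python3 - <<'E'
from h import *
s=sense(); print(s['clock'],s['eef_pos'].round(5),s['tcp_rot'].round(4),s['contact_force'].round(1))
p,d=read_camera('wrist'); save('w8',p)
p1,d=read_camera('scene'); 
p2,d=read_camera('side'); 
cr=lambda p,x0,y0,w,h,f: cv2.resize(p[y0:y0+h,x0:x0+w],None,fx=f,fy=f,interpolation=cv2.INTER_CUBIC)
save('c10',np.hstack([cr(p1,185,130,85,120,4),cr(p2,235,110,100,120,4)]))
E
```

```text
16.35 [ 0.61862 -0.12995  0.13362] [-3.1382e+00 -3.1000e-03  1.2073e+00] [-5.1  7.2 12.5]
```

View pics/c10.png

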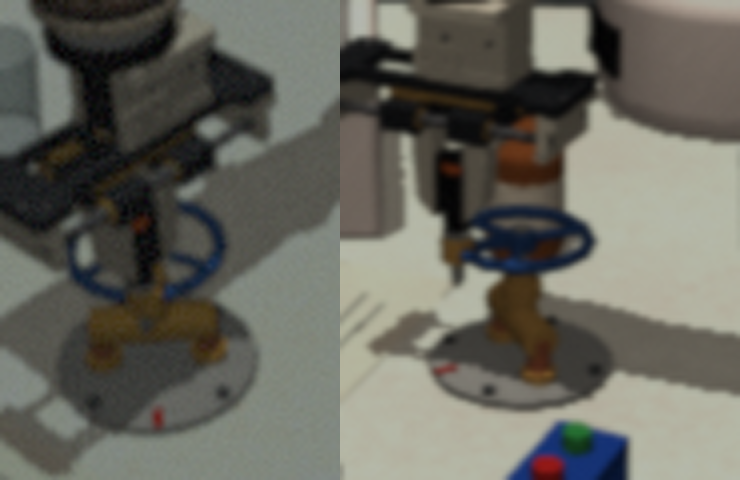

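View pics/w8.png

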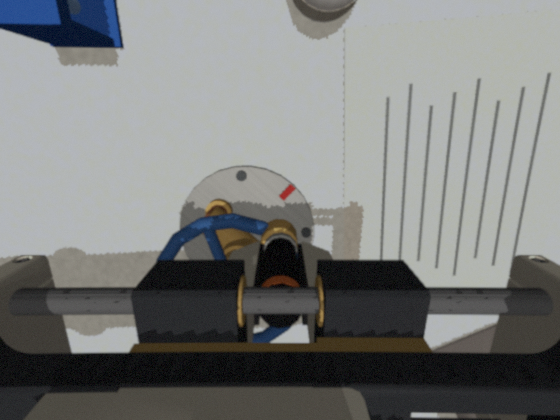

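The tangential force has risen to about 9 N and the tool has stopped following the command, with the eye over the tick. That looks like the stop, so I'll push a little more to confirm it.

Request:
jog_arm:
  rows:
    - [0,0,0,0.3,-1,0,10]
    - [0,0,0,0.5,-2,0,10]
    - [0,0,0,0.5,-2,0,10]
    - [0,0,0,0.5,-2,0,10]

```text
clock: 16.9
eef_pos: [0.6188, -0.1303, 0.1337]
tcp_rot: [-3.136, -0.005, 1.208]
contact_force: [-6.7, 11.7, 15.8]
opening: 0.0195
```

```bash
python3 - <<'E'
import numpy as np
from scipy.optimize import least_squares
P=np.array([[556.8,-195.7],[531.24,-174.78],[555.75,-103.21],[613.23,-120.17],[618.0,-128.3],[618.6,-129.9]])
for R in (None,50):
    f=(lambda p:np.hypot(*(P-p[:2]).T)-p[2]) if R is None else (lambda p:np.hypot(*(P-p[:2]).T)-R)
    r=least_squares(f,[573,-149,50][:3 if R is None else 2]); c=r.x[:2]
    print(r.x.round(2),r.fun.round(2),np.degrees(np.arctan2(*(P-c).T[::-1])).round(1))
E
```

```text
[ 573.36 -149.25   49.29] [ 0.03 -0.03  0.    0.06  0.02 -0.09] [-109.6 -148.8  110.9   36.1   25.1   23.2]
[ 573.19 -149.37] [-0.86 -0.96 -0.65 -0.44 -0.48 -0.59] [-109.5 -148.8  110.7   36.1   25.2   23.2]
```

Firm stop: 2 mm more commanded moved the tool only 0.3 mm, and the force kept rising. The circle fit over the TCP track gives centre (573.4,-149.3) mm with 0.1 mm residuals. Next I reverse gently to find where the wheel picks up.

Request:
jog_arm:
  rows:
    - [0,0,0,-0.5,2,0,10]
    - [0,0,0,-1,4,0,10]
    - [0,0,0,-1.5,5.5,0,10]
    - [0,0,0,-1.95,6.5,0,10]
    - [0,0,0,-1.95,6.5,0,10]
    - [0,0,0,-1.95,6.5,0,10]

```text
clock: 17.5
eef_pos: [0.6182, -0.1287, 0.1337]
tcp_rot: [3.141, 0.0, 1.205]
contact_force: [-0.6, -2.7, 5.9]
opening: 0.0195
```

Request:
jog_arm:
  rows:
    - [0,0,0,-0.4,0.8,0,10]
    - [0,0,0,-0.4,0.8,0,10]
    - [0,0,0,-0.4,0.8,0,10]

```text
clock: 17.8
eef_pos: [0.6179, -0.1281, 0.1337]
tcp_rot: [3.141, 0.0, 1.205]
contact_force: [-0.2, -2.0, 5.6]
opening: 0.0194
```

Request:
jog_arm:
  rows:
    - [0,0,0,-0.4,0.8,0,10]
    - [0,0,0,-0.4,0.8,0,10]
    - [0,0,0,-0.4,0.8,0,10]

```text
clock: 18.1
eef_pos: [0.6176, -0.1274, 0.1338]
tcp_rot: [3.14, 0.0, 1.205]
contact_force: [-0.1, -2.0, 6.6]
opening: 0.0197
```

Request:
jog_arm:
  rows:
    - [0,0,0,-0.4,0.8,0,10]
    - [0,0,0,-0.4,0.8,0,10]
    - [0,0,0,-0.4,0.8,0,10]

```text
clock: 18.4
eef_pos: [0.6172, -0.1265, 0.1337]
tcp_rot: [3.14, 0.0, 1.205]
contact_force: [-0.8, -1.8, 5.2]
opening: 0.0193
```

```bash
sed -i 's/R=50/R=49.4/' arc.py; for a in 27.5 147.5 267.5; do python3 arc.py $a $(python3 -c "print($a+120)") 20; echo; echo; done
```

```text
[0, 0, 0, -2.6, 4.5, 0, 10], [0, 0, 0, -5.7, 8.6, 0, 10], [0, 0, 0, -9.2, 12.4, 0, 10], [0, 0, 0, -13.1, 15.9, 0, 10], [0, 0, 0, -17.3, 18.9, 0, 10], [0, 0, 0, -21.8, 21.4, 0, 10], [0, 0, 0, -26.5, 23.5, 0, 10], [0, 0, 0, -31.4, 25.0, 0, 10], [0, 0, 0, -36.5, 26.0, 0, 10], [0, 0, 0, -41.7, 26.5, 0, 10], [0, 0, 0, -46.8, 26.5, 0, 10], [0, 0, 0, -52.0, 25.9, 0, 10], [0, 0, 0, -57.0, 24.8, 0, 10], [0, 0, 0, -61.9, 23.2, 0, 10], [0, 0, 0, -66.6, 21.0, 0, 10], [0, 0, 0, -71.1, 18.4, 0, 10], [0, 0, 0, -75.2, 15.3, 0, 10], [0, 0, 0, -79.1, 11.8, 0, 10], [0, 0, 0, -82.5, 7.9, 0, 10], [0, 0, 0, -85.5, 3.7, 0, 10], 

[0, 0, 0, -2.5, -4.5, 0, 10], [0, 0, 0, -4.6, -9.2, 0, 10], [0, 0, 0, -6.2, -14.2, 0, 10], [0, 0, 0, -7.2, -19.2, 0, 10], [0, 0, 0, -7.7, -24.4, 0, 10], [0, 0, 0, -7.6, -29.6, 0, 10], [0, 0, 0, -7.1, -34.7, 0, 10], [0, 0, 0, -5.9, -39.7, 0, 10], [0, 0, 0, -4.3, -44.6, 0, 10], [0, 0, 0, -2.2, -49.4, 0, 10], [0, 0, 0, 0.5, -53.8, 0, 10], [0, 0, 0, 3.5, -58.0, 0, 10], [0, 0, 0, 7.0, -61.8, 0, 10], [0, 0, 0, 10.9, -65.2, 0, 10], [0, 0, 0, 15.1, -68.2, 0, 10], [0, 0, 0, 19.6, -70.8, 0, 10], [0, 0, 0, 24.4, -72.8, 0, 10], [0, 0, 0, 29.3, -74.4, 0, 10], [0, 0, 0, 34.4, -75.4, 0, 10], [0, 0, 0, 39.5, -75.9, 0, 10], 

[0, 0, 0, 5.2, 0.0, 0, 10], [0, 0, 0, 10.3, 0.6, 0, 10], [0, 0, 0, 15.4, 1.7, 0, 10], [0, 0, 0, 20.3, 3.4, 0, 10], [0, 0, 0, 25.0, 5.5, 0, 10], [0, 0, 0, 29.4, 8.2, 0, 10], [0, 0, 0, 33.6, 11.2, 0, 10], [0, 0, 0, 37.4, 14.7, 0, 10], [0, 0, 0, 40.8, 18.6, 0, 10], [0, 0, 0, 43.8, 22.8, 0, 10], [0, 0, 0, 46.4, 27.3, 0, 10], [0, 0, 0, 48.4, 32.1, 0, 10], [0, 0, 0, 50.0, 37.0, 0, 10], [0, 0, 0, 51.0, 42.1, 0, 10], [0, 0, 0, 51.5, 47.2, 0, 10], [0, 0, 0, 51.5, 52.4, 0, 10], [0, 0, 0, 50.9, 57.5, 0, 10], [0, 0, 0, 49.8, 62.6, 0, 10], [0, 0, 0, 48.1, 67.5, 0, 10], [0, 0, 0, 46.0, 72.2, 0, 10],
```

Request:
jog_arm:
  rows:
    - [0,0,0,-2.6,4.5,0,10]
    - [0,0,0,-5.7,8.6,0,10]
    - [0,0,0,-9.2,12.4,0,10]
    - [0,0,0,-13.1,15.9,0,10]
    - [0,0,0,-17.3,18.9,0,10]
    - [0,0,0,-21.8,21.4,0,10]
    - [0,0,0,-26.5,23.5,0,10]
    - [0,0,0,-31.4,25.0,0,10]
    - [0,0,0,-36.5,26.0,0,10]
    - [0,0,0,-41.7,26.5,0,10]
    - [0,0,0,-46.8,26.5,0,10]
    - [0,0,0,-52.0,25.9,0,10]
    - [0,0,0,-57.0,24.8,0,10]
    - [0,0,0,-61.9,23.2,0,10]
    - [0,0,0,-66.6,21.0,0,10]
    - [0,0,0,-71.1,18.4,0,10]
    - [0,0,0,-75.2,15.3,0,10]
    - [0,0,0,-79.1,11.8,0,10]
    - [0,0,0,-82.5,7.9,0,10]
    - [0,0,0,-85.5,3.7,0,10]

```text
clock: 20.4
eef_pos: [0.5323, -0.1211, 0.1337]
tcp_rot: [3.14, -0.002, 1.207]
contact_force: [4.8, 1.0, 5.7]
opening: 0.0195
```

Request:
jog_arm:
  rows:
    - [0,0,0,-2.5,-4.5,0,10]
    - [0,0,0,-4.6,-9.2,0,10]
    - [0,0,0,-6.2,-14.2,0,10]
    - [0,0,0,-7.2,-19.2,0,10]
    - [0,0,0,-7.7,-24.4,0,10]
    - [0,0,0,-7.6,-29.6,0,10]
    - [0,0,0,-7.1,-34.7,0,10]
    - [0,0,0,-5.9,-39.7,0,10]
    - [0,0,0,-4.3,-44.6,0,10]
    - [0,0,0,-2.2,-49.4,0,10]
    - [0,0,0,0.5,-53.8,0,10]
    - [0,0,0,3.5,-58.0,0,10]
    - [0,0,0,7.0,-61.8,0,10]
    - [0,0,0,10.9,-65.2,0,10]
    - [0,0,0,15.1,-68.2,0,10]
    - [0,0,0,19.6,-70.8,0,10]
    - [0,0,0,24.4,-72.8,0,10]
    - [0,0,0,29.3,-74.4,0,10]
    - [0,0,0,34.4,-75.4,0,10]
    - [0,0,0,39.5,-75.9,0,10]

```text
clock: 22.4
eef_pos: [0.5698, -0.1982, 0.1336]
tcp_rot: [-3.14, -0.0, 1.205]
contact_force: [-3.6, -1.5, 12.4]
opening: 0.0196
```

Request:
jog_arm:
  rows:
    - [0,0,0,5.2,0.0,0,10]
    - [0,0,0,10.3,0.6,0,10]
    - [0,0,0,15.4,1.7,0,10]
    - [0,0,0,20.3,3.4,0,10]
    - [0,0,0,25.0,5.5,0,10]
    - [0,0,0,29.4,8.2,0,10]
    - [0,0,0,33.6,11.2,0,10]
    - [0,0,0,37.4,14.7,0,10]
    - [0,0,0,40.8,18.6,0,10]
    - [0,0,0,43.8,22.8,0,10]
    - [0,0,0,46.4,27.3,0,10]
    - [0,0,0,48.4,32.1,0,10]
    - [0,0,0,50.0,37.0,0,10]
    - [0,0,0,51.0,42.1,0,10]
    - [0,0,0,51.5,47.2,0,10]
    - [0,0,0,51.5,52.4,0,10]
    - [0,0,0,50.9,57.5,0,10]
    - [0,0,0,49.8,62.6,0,10]
    - [0,0,0,48.1,67.5,0,10]
    - [0,0,0,46.0,72.2,0,10]

```text
clock: 24.4
eef_pos: [0.6168, -0.1263, 0.1337]
tcp_rot: [3.141, 0.0, 1.205]
contact_force: [-0.3, -4.2, 8.7]
opening: 0.0197
```

```bash
python3 - <<'E'
from h import *
s=sense(); print(s['clock'],s['eef_pos'].round(5),s['tcp_rot'].round(4),s['contact_force'].round(1))
p,d=read_camera('wrist'); save('w9',p)
E
```

```text
24.4 [ 0.61676 -0.12631  0.13369] [3.1410e+00 4.0000e-04 1.2053e+00] [-0.3 -4.2  8.7]
```

View pics/w9.png

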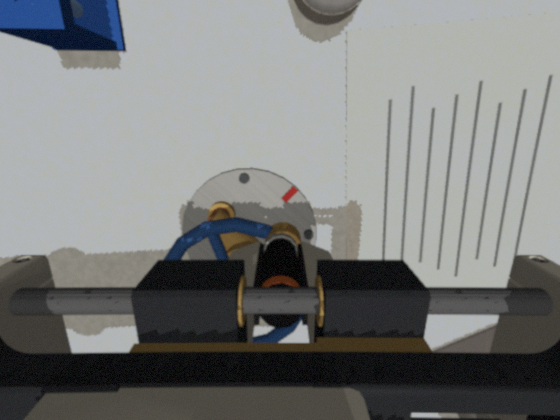

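Request:
jog_arm:
  rows:
    - [0,0,0,-2.6,4.5,0,10]
    - [0,0,0,-5.7,8.6,0,10]
    - [0,0,0,-9.2,12.4,0,10]
    - [0,0,0,-13.1,15.9,0,10]
    - [0,0,0,-17.3,18.9,0,10]
    - [0,0,0,-21.8,21.4,0,10]
    - [0,0,0,-26.5,23.5,0,10]
    - [0,0,0,-31.4,25.0,0,10]
    - [0,0,0,-36.5,26.0,0,10]
    - [0,0,0,-41.7,26.5,0,10]
    - [0,0,0,-46.8,26.5,0,10]
    - [0,0,0,-52.0,25.9,0,10]
    - [0,0,0,-57.0,24.8,0,10]
    - [0,0,0,-61.9,23.2,0,10]
    - [0,0,0,-66.6,21.0,0,10]
    - [0,0,0,-71.1,18.4,0,10]
    - [0,0,0,-75.2,15.3,0,10]
    - [0,0,0,-79.1,11.8,0,10]
    - [0,0,0,-82.5,7.9,0,10]
    - [0,0,0,-85.5,3.7,0,10]

```text
clock: 26.45
eef_pos: [0.5323, -0.1211, 0.1337]
tcp_rot: [3.14, -0.002, 1.207]
contact_force: [5.5, 1.4, 5.8]
opening: 0.0196
```

Request:
jog_arm:
  rows:
    - [0,0,0,-2.5,-4.5,0,10]
    - [0,0,0,-4.6,-9.2,0,10]
    - [0,0,0,-6.2,-14.2,0,10]
    - [0,0,0,-7.2,-19.2,0,10]
    - [0,0,0,-7.7,-24.4,0,10]
    - [0,0,0,-7.6,-29.6,0,10]
    - [0,0,0,-7.1,-34.7,0,10]
    - [0,0,0,-5.9,-39.7,0,10]
    - [0,0,0,-4.3,-44.6,0,10]
    - [0,0,0,-2.2,-49.4,0,10]
    - [0,0,0,0.5,-53.8,0,10]
    - [0,0,0,3.5,-58.0,0,10]
    - [0,0,0,7.0,-61.8,0,10]
    - [0,0,0,10.9,-65.2,0,10]
    - [0,0,0,15.1,-68.2,0,10]
    - [0,0,0,19.6,-70.8,0,10]
    - [0,0,0,24.4,-72.8,0,10]
    - [0,0,0,29.3,-74.4,0,10]
    - [0,0,0,34.4,-75.4,0,10]
    - [0,0,0,39.5,-75.9,0,10]

```text
clock: 28.45
eef_pos: [0.5698, -0.1982, 0.1336]
tcp_rot: [-3.14, -0.0, 1.205]
contact_force: [-4.2, -1.1, 13.6]
opening: 0.0194
```

Request:
jog_arm:
  rows:
    - [0,0,0,5.2,0.0,0,10]
    - [0,0,0,10.3,0.6,0,10]
    - [0,0,0,15.4,1.7,0,10]
    - [0,0,0,20.3,3.4,0,10]
    - [0,0,0,25.0,5.5,0,10]
    - [0,0,0,29.4,8.2,0,10]
    - [0,0,0,33.6,11.2,0,10]
    - [0,0,0,37.4,14.7,0,10]
    - [0,0,0,40.8,18.6,0,10]
    - [0,0,0,43.8,22.8,0,10]
    - [0,0,0,46.4,27.3,0,10]
    - [0,0,0,48.4,32.1,0,10]
    - [0,0,0,50.0,37.0,0,10]
    - [0,0,0,51.0,42.1,0,10]
    - [0,0,0,51.5,47.2,0,10]
    - [0,0,0,51.5,52.4,0,10]
    - [0,0,0,50.9,57.5,0,10]
    - [0,0,0,49.8,62.6,0,10]
    - [0,0,0,48.5,66.2,0,10]
    - [0,0,0,47.2,69.4,0,10]

```text
clock: 30.45
eef_pos: [0.618, -0.1289, 0.1337]
tcp_rot: [3.141, 0.0, 1.206]
contact_force: [0.8, -4.1, 6.3]
opening: 0.0194
```

Request:
jog_arm:
  rows:
    - [0,0,0,0,0,0,10]
    - [0,0,0,0,0,0,10]
    - [0,0,0,0,0,0,10]
    - [0,0,0,0,0,0,10]

```text
clock: 30.85
eef_pos: [0.6178, -0.1284, 0.1337]
tcp_rot: [-3.141, -0.0, 1.206]
contact_force: [-0.6, -0.8, 9.1]
opening: 0.0197
```

```bash
python3 - <<'E'
from h import *
s=sense(); print(s['clock'],s['eef_pos'].round(5),s['tcp_rot'].round(4),s['contact_force'].round(1))
v=s['eef_pos'][:2]*1000-[573.36,-149.25]; print(np.degrees(np.arctan2(v[1],v[0])),np.hypot(*v))
p,d=read_camera('wrist'); save('w10',p)
import json
json.dump({k:np.array(v).tolist() for k,v in s.items()},open('pics/w10.json','w'))
a=np.load('pics/w8.npy');b=np.load('pics/w9.npy')
cr=lambda p,x0,y0,w,h,f: cv2.resize(p[y0:y0+h,x0:x0+w],None,fx=f,fy=f,interpolation=cv2.INTER_CUBIC)
save('c11',np.vstack([cr(x,190,160,130,95,6)[:,:] for x in (a,p)])[:,::1][::1] if 0 else np.vstack([cr(x,215,175,110,80,7)[:280] if 0 else cr(x,220,180,100,75,4) for x in (a,p)]))
E
```

```text
30.85 [ 0.61779 -0.12843  0.13368] [-3.1412e+00 -5.0000e-04  1.2058e+00] [-0.6 -0.8  9.1]
25.10656938701768 49.06945780063929
```

View pics/c11.png

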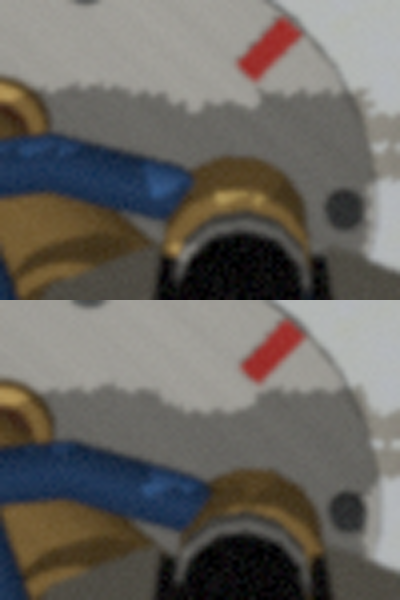

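```bash
python3 - <<'E'
from h import *
import json
s10=json.load(open('pics/w10.json'));
s8=dict(eef_pos=np.array([.61862,-.12995,.13362]),tcp_rot=[-3.1382,-.0031,1.2073])
a=np.load('pics/w8.npy');b=np.load('pics/w10.npy')
R=[]
for s,p in ((s8,a),(s10,b)):
    W=cam('wrist',s); hsv=cv2.cvtColor(p,cv2.COLOR_RGB2HSV)
    t=(((hsv[...,0]<8)|(hsv[...,0]>172))&(hsv[...,1]>120)).astype(np.uint8); t[:,:270]=0;t[:,310:]=0;t[:170]=0;t[210:]=0
    ys,xs=np.nonzero(t); tk=onz(W,[(xs.mean(),ys.mean())],.009)[0]
    br=((hsv[...,0]>10)&(hsv[...,0]<30)&(hsv[...,1]>80)).astype(np.uint8); br[:212]=0;br[245:]=0;br[:,:258]=0;br[:,305:]=0
    n,l,st,c=cv2.connectedComponentsWithStats(br);i=1+np.argmax(st[1:,4]); m=l==i
    ys,xs=np.nonzero(m); 
    rows=[(r,xs[ys==r].min(),xs[ys==r].max()) for r in range(222,236,3) if (ys==r).any()]
    print(st[i],rows,'tick',tk[:2])
    top=ys.min()
    # circle fit on upper outline, boss at z~.107
    pt=[(x,ys[xs==x].min()) for x in range(xs.min()+2,xs.max()-1)]
    q=onz(W,pt,.10)[:,:2]; A=np.c_[2*q,np.ones(len(q))]; 
    from scipy.optimize import least_squares
    f=least_squares(lambda c:np.hypot(*(q-c).T)-.0125,q.mean(0)-[.003,.008],loss='soft_l1',f_scale=.0005); print('boss',f.x,np.abs(f.fun).mean()); R.append(f.x)
d=(R[1]-R[0])*1000; print(d, 'tangential ccw mm', d@[-.42,.91],'radial',d@[.91,.42], 'deg',np.degrees(d@[-.42,.91]/50))
E
```

```text
[260 219  38  26 464] [(222, np.int64(269), np.int64(288)), (225, np.int64(269), np.int64(291)), (228, np.int64(267), np.int64(293)), (231, np.int64(265), np.int64(295)), (234, np.int64(263), np.int64(295))] tick [ 0.62852923 -0.12460411]
boss [ 0.61891832 -0.13056993] 0.0005019125966004262
[266 223  35  22 333] [(225, np.int64(273), np.int64(291)), (228, np.int64(273), np.int64(295)), (231, np.int64(272), np.int64(297)), (234, np.int64(270), np.int64(298))] tick [ 0.62843492 -0.12464608]
boss [ 0.61953825 -0.13228818] 0.0005796444651502299
[ 0.61992754 -1.71824931] tangential ccw mm -1.823976436981385 radial -0.15753064742996759 deg -2.0901230354068585
```

Request:
jog_arm:
  rows:
    - [0,0,0,-0.5,1.1,0,10]
    - [0,0,0,-1.0,2.2,0,10]
    - [0,0,0,-1.0,2.2,0,10]
    - [0,0,0,-1.0,2.2,0,10]
    - [0,0,0,-1.0,2.2,0,10]
    - [0,0,0,-1.0,2.2,0,10]
    - [0,0,0,-1.0,2.2,0,10]
    - [0,0,0,-1.0,2.2,0,10]

```text
clock: 31.7
eef_pos: [0.617, -0.1267, 0.1337]
tcp_rot: [3.141, -0.0, 1.206]
contact_force: [-0.3, -2.2, 8.7]
opening: 0.0195
```

```bash
cat > chk.py <<'E'
from h import *
import json,sys
from scipy.optimize import least_squares
s=sense(); p,d=read_camera('wrist'); save(sys.argv[1],p)
v=s['eef_pos'][:2]*1000-[573.36,-149.25]; print(s['clock'],'pin ang',np.degrees(np.arctan2(v[1],v[0])),np.hypot(*v),s['eef_pos'].round(4),s['contact_force'].round(1))
s8=dict(eef_pos=np.array([.61862,-.12995,.13362]),tcp_rot=[-3.1382,-.0031,1.2073])
R=[]
for s,p in ((s8,np.load('pics/w8.npy')),(s,p)):
    W=cam('wrist',s); hsv=cv2.cvtColor(p,cv2.COLOR_RGB2HSV)
    t=(((hsv[...,0]<8)|(hsv[...,0]>172))&(hsv[...,1]>120)).astype(np.uint8); t[:,:270]=0;t[:,310:]=0;t[:170]=0;t[210:]=0
    ys,xs=np.nonzero(t); tk=onz(W,[(xs.mean(),ys.mean())],.009)[0]
    br=((hsv[...,0]>10)&(hsv[...,0]<30)&(hsv[...,1]>80)).astype(np.uint8); br[:212]=0;br[245:]=0;br[:,:258]=0;br[:,305:]=0
    n,l,st,c=cv2.connectedComponentsWithStats(br);i=1+np.argmax(st[1:,4]); ys,xs=np.nonzero(l==i)
    pt=[(x,ys[xs==x].min()) for x in range(xs.min()+2,xs.max()-1)]
    q=onz(W,pt,.10)[:,:2]
    f=least_squares(lambda c:np.hypot(*(q-c).T)-.0125,q.mean(0)-[.003,.008],loss='soft_l1',f_scale=.0005); print('boss',f.x,'tick',tk[:2]); R.append(f.x)
d=(R[1]-R[0])*1000; print('tang',d@[-.42,.91],'rad',d@[.91,.42],'deg',np.degrees(d@[-.42,.91]/50))
E
python3 chk.py w11
```

```text
31.7 pin ang 27.337666346707106 49.07427815665138 [ 0.617  -0.1267  0.1337] [-0.3 -2.2  8.7]
boss [ 0.6189186  -0.13056944] tick [ 0.62852949 -0.12460364]
boss [ 0.61855273 -0.13041813] tick [ 0.62850453 -0.12479441]
tang 0.2913608739354123 rad -0.2693945803353959 deg 0.33387496783484716
```

```bash
python3 - <<'E'
from h import *
p1,d=read_camera('scene'); p2,d=read_camera('side'); save('fs',p1)
cr=lambda p,x0,y0,w,h,f: cv2.resize(p[y0:y0+h,x0:x0+w],None,fx=f,fy=f,interpolation=cv2.INTER_CUBIC)
save('c12',np.hstack([cr(p1,185,130,85,120,4),cr(p2,235,110,100,120,4)]))
s=sense(); print(s['clock'],s['eef_pos'].round(4),s['contact_force'].round(1),s['opening'])
E
```

```text
31.85 [ 0.617  -0.1267  0.1337] [-0.5 -2.6  8.6] 0.01935410572393035
```

View pics/c12.png

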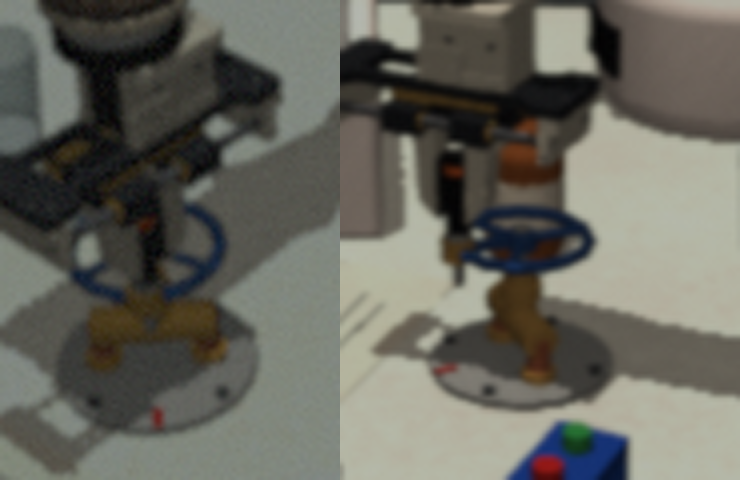

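View pics/fs.png

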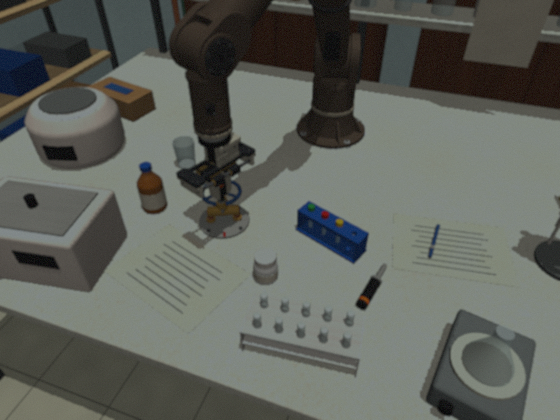

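The side crop shows the rod through the eye with its end below the boss (458,275), and the same wheel pose as at the stop. In the scene view the three tubes are in the rack (312–340, 206–223).

```bash
python3 -c "
from rig import close_job
print(close_job())"
```

```text
the job is handed in; nothing more can be done
None
```

I took the smaller crank pin out of the rack and pushed it home in the eye. I cranked the wheel clockwise to the closed stop, then backed it off two turns counter-clockwise. I handed in at about 32 s, still gripping the handle.

**Last checks:**
- **Closed stop:** it was firm. The tangential force rose from 9 to about 13 N while the tool moved only 0.3 mm.
- **Two turns:** the wrist camera puts the eye 0.3° past its position at the stop. The TCP track, with the backlash allowed for, suggests about 0.7°.
- **Pin home and held:** the height is the same as when the collar seated, it presses down with about 9 N, and the opening of 19.4 mm shows it is still gripped.
- **Rack and bench:** the three tubes are still in the rack. The beaker, bottle, jar and pen look where they were.

**One thing went wrong:** the larger look-alike pin had been standing on its tip, and it fell over while I was lowering the hand onto the rack pin about 10 cm away. I saw no contact in the pictures or the force readings, so I think it tipped on its own, but I can't rule out a touch. It stayed on the bench and I left it lying.

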